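# Shake the chilling beads from the dial-top canister into the glass

## Task

Get the iced-coffee glass ready: turn the dial on the bead canister all the way round to its largest opening, then lift the canister out of its slanted bamboo stand, tip it over the double-wall glass cup and shake all four steel chilling beads into the cup without spilling any. Put the canister back in its stand just as it stood, with the cup left upright in its place and everything else on the counter undisturbed.

Things in the scene. Friction and masses are not known exactly. Their poses are not given: they have to be found in the camera images.
- stand: Slanted bamboo stand, fixed, 104 x 84 mm on the ground, 70 mm high. Origin: centre of its footprint on the counter, z up, y across it. It holds the canister leaning 42 degrees from vertical with the lid towards -x, which points to the right as the robot looks (world -y), give or take 25 degrees: the canister's axis is (-0.669, 0, 0.743), the middle of its underside at (25, 0, 32) mm in this frame.
- stand_seat (a point): Fixed point of the stand where can_center lies when the canister is seated; z along the leaning axis towards the lid, y level across the stand. The canister's lower (-x) face lies on a 58 mm wide board reaching 40 mm up it; two 6 mm cheeks, 3 mm off its y faces, bevelled, reach 18 mm up it and keep it from turning; its upper (+x) face is open; above the cheeks the y faces are free.
- canister: Teal stoneware bead canister, loose, about 0.3 to 0.4 kg, square 58 x 58 mm, 75 mm from its underside to the top of the steel cap fixed on it. Flat parallel sides: grip it across the y faces (58 mm), 30 to 70 mm up. Origin: centre of its underside. z: axis, out through the lid; y level across the stand when seated; -x its lower side, on which it leans.
- can_center (a point): Centre of the canister, on its axis, 40 mm above its underside; axes as body canister.
- can_window (a point): Middle of the window in the canister's cap, 20 mm from the axis on its -x side, 80 mm above the underside (level with the dial's face); it spans 8 to 26 mm from the axis. Axes as body canister. The cavity is a round funnel, 31 mm wide at its floor, 51 mm at the cap: beads run out when the axis is tipped 85 to 95 degrees from vertical, window lowest; some lodge side by side until shaken sideways.
- dial (a joint): Angle (rad) of the dark round dial on the lid: 0 to 2.6 with a hard stop at each end, growing counter-clockwise as seen looking at the lid. Near 0 drain slots lie over the window, near 1.2 it is shut, at 2.6, against the stop, the large opening lies over it. Starts at 0.1 to 0.7. Friction 0.035 N m; stays where left. Too far for one turn of most wrists: let go, turn back, grip again.
- dial_grip (a point): Middle of the bamboo thumb rib across the dial, on its axis, 86 mm above the canister's underside. Rib 42 mm long, 10 wide, 13 high; this point is half-way up it, 6.5 mm above the dial's face. Dial 57 mm across. z: out of the lid; y along the rib; the large opening is on its -x side. Turns with the dial: at angle q its axes are the canister's turned about z by q - 2.6.
- cup_rim (a point): Centre of the mouth of the empty double-wall glass cup: clear glass, loose, 0.22 kg, 84 mm high, 84 mm outside and 75 mm inside at the rim, z up.
- cup_in (a point): Centre of the cup's inner floor, 10 mm above the counter and 74 mm below the rim.
- cup: The same cup; origin at the centre of its underside, z up.
- bead1: One of the four loose stainless chilling beads, a ball 14 mm across, 11 g; origin at its centre. At first inside the canister.
- bead2: One of the four loose stainless chilling beads, a ball 14 mm across, 11 g; origin at its centre. At first inside the canister.
- bead3: One of the four loose stainless chilling beads, a ball 14 mm across, 11 g; origin at its centre. At first inside the canister.
- bead4: One of the four loose stainless chilling beads, a ball 14 mm across, 11 g; origin at its centre. At first inside the canister.
- dripper: Slate-grey ceramic coffee dripper, 112 mm across, 82 mm high, handle to its +y. Leave alone. Origin under its centre.
- tin: Closed aluminium tin, 77 mm across, 98 mm high. Leave alone. Origin under its centre.
- pitcher: Stainless milk pitcher, 82 mm across, 100 mm high, handle to its +y. Leave alone. Origin under its centre.
- mug: White mug, 80 mm across, 88 mm high, handle to its +y. Leave alone. Origin under its centre.
- coaster: Green silicone coaster, 96 mm across, 5 mm thick, lying on the counter. Leave alone. Origin under its centre.
- spoon: Stainless spoon, 157 mm long, lying on the counter along its x. Leave alone. Origin on the counter below its middle.
Things that resemble listed ones, but are neither listed nor needed, are in the scene too. What is shaped like the cup but blue is not meant.

How it is judged:
On the way, in this order (a step that is already met when the one before it is completed fails the run):
1. the dial is turned all the way to its largest opening, the beads still in the canister (value of joint dial above 2.45 rad and distance between each of bead1, bead2, bead3, bead4 and can_center below 0.045 m), for 0.2 s.
2. all four beads are in the cup (horizontal distance between each of bead1, bead2, bead3, bead4 and cup_in below 0.034 m and z of bead1 in the frame of cup between 0.01 and 0.06 m and z of bead2 in the frame of cup between 0.01 and 0.06 m and z of bead3 in the frame of cup between 0.01 and 0.06 m and z of bead4 in the frame of cup between 0.01 and 0.06 m), for 0.2 s.
At the end, for the whole second after the job is handed in: All four beads at rest in the cup (within 34 mm of its axis, under 60 mm above its underside); cup upright (0.1 rad), within 30 mm of its place; canister released, at rest in the stand: centre within 12 mm of its seat, axis within 0.15 rad, sides within 0.2 rad, window side down (all of step 2 and distance between can_center and stand_seat below 0.012 m and angle between the z axis of can_center and the z axis of stand_seat, either way round below 0.15 rad and angle between the x axis of can_center and the x axis of stand_seat, either way round below 0.2 rad and x of can_window in the frame of stand_seat below -0.01 m and linear speed of each of canister, cup below 0.02 m/s and angle between cup's own z axis and vertical below 0.1 rad and distance of cup from where it was at the start of the episode below 0.03 m and linear speed of each of bead1, bead2, bead3, bead4 below 0.05 m/s); the robot touches nothing.
It fails at once if a bead is spilled on the counter (height (world z) of any of bead1, bead2, bead3, bead4 below 0.0115 m).
It fails at once if the cup is tipped by more than 0.35 rad (angle between cup's own z axis and vertical above 0.35 rad).
It fails at once if another thing on the counter is moved by more than 30 mm (distance of any of dripper, tin, pitcher, mug, coaster, spoon from where it was at the start of the episode above 0.03 m).
It also fails if it takes over 72 s, if anything falls off the work surface, if the arm or the gripper's body presses on something with over 40 N, if the wrist force passes 120 N, or if a joint passes its speed limit or range.

## Robot

A 6-joint arm with a two-finger parallel gripper is mounted at the origin on the work surface. World frame = base frame: x ahead of the robot, y to its left, z up, the work surface at z = 0. Lengths are in m, angles in rad, forces in N, time in s.
With the tool pointing down it reaches from about 0.275 to 1 m from the base axis. Payload 8.4 kg.
Tool frame: the origin (TCP) lies on the centre line of the jaws, within the pads' length; the fingertips stand 17 mm ahead of it and the grasp point (between the pads) lies 2 mm behind it (bot.tcp_to_tips is the y of the fingertips in the tool frame, in m); y points along the fingers, z is the direction in which the jaws open and shut, and the axes are right-handed (so a half turn about y gives the same grasp; the last joint's range is limited). The gripper opens to 85 mm and grips with 20 to 120 N. Pads are 22 mm wide; open, the fingers measure 114 mm over their backs; the gripper's body (76 mm by 85 mm) begins 54 mm behind the grasp point. The pads swing forward as they close: fully open they stand 13 mm farther back than shut.
Start: joints at [-1.22, 0.353, 1.633, -0, 1.155, -0.002], TCP at [0.216, -0.587, 0.248] pointing down, gripper open.
Joint ranges: [-2.63, 2.63], [-0.92, 2.1], [0.06, 2.66], [-1.3, 4.44], [0, 2.69], [-3.02, 3.02]. Speed limits (rad/s): [2.22, 2.22, 2.79, 3.14, 3.14, 3.14].

## Interface

Orientations are given as a unit quaternion [x, y, z, w].
In Python, from workcell import bot, hand, kinematics, get_obs, vision, hand_in gives the robot as it stands. The module is installed in compiled form; this text tells all that it offers. Calls block until the motion is done:
- bot.reach(position, orientation): joint-space move of the TCP to a pose.
- bot.servo_line(position, ori=None, velocity=0.15): straight line of the TCP; ori=None keeps the orientation; velocity is the mean speed in m/s.
- bot.goto_joints(angles): joint-space move.
- hand.move_gripper(opening, strength=None): finger opening in m; strength is the grip in N (None keeps the last); returns when the fingers have stopped.
- bot.dwell(seconds).
- kinematics.solve_ik(position, orientation): joint angles nearest the present ones, or None.
- get_obs(): the state.
- vision.read_camera(name): name is "scene" or "top" or "wrist"; returns a dict with "frame" (400x640x3 uint8, red, green, blue), "intrinsics" (3x3 intrinsics, pixels), "dist" ([k1, k2, p1, p2, k3] as OpenCV has them; the pictures are not rectified), "view" (4x4, takes a point from world to camera coordinates). Camera axes: x right, y down, z forward; pixel columns grow to the right and rows downward; lengths in m; the calibration is good to about 2 mm. A picture is of the moment at which its call begins. There is no depth.
A pose or a line that the arm cannot do raises bot.IKError and nothing moves.
- hand_in(): hands the job in, once; it reports no verdict.
The state is a dict: "time_s": time; "joint_pos": joint angles; "joint_vel": joint speeds; "joint_efforts": joint torques, N m; "position": TCP position; "orientation": TCP orientation; "wrist_force": force on the tool from outside, world axes, zero at the start; "ft_torque": the same for the moment, N m; "gripper_width": finger opening in m.
Only numpy, scipy, OpenCV 4.12 (cv2) and the standard library are available. Lean on these libraries where they do the work, as an engineer would, in place of code of your own. Each camera call takes 0.05 s, during which the arm holds its last target.

## Working session

There is one attempt and no reset: what is moved stays moved. The work goes in short steps, each a Python script; the robot and the scene stay as the last script left them, time stands still between calls to the robot, and variables do not carry over. Pictures are saved under pics/ and viewed, and the job is handed in when it is done.

```bash
ls; mkdir -p pics; python3 - <<'E'
from workcell import bot, hand, kinematics, get_obs, vision
import cv2
print(get_obs(), bot.tcp_to_tips)
for n in ["scene","top","wrist"]:
    d=vision.read_camera(n); cv2.imwrite(f"pics/{n}0.png",d["frame"][:,:,::-1])
    print(n,d["intrinsics"],d["dist"],d["view"])
E
```

```text
pics
{'time_s': 0.0, 'joint_pos': array([-1.22041585e+00,  3.53617136e-01,  1.63412553e+00,  1.77734724e-05,
        1.15518939e+00, -2.36861936e-03]), 'joint_vel': array([ 6.15569320e-04, -2.54523096e-05,  1.51640298e-03, -6.15438114e-04,
        7.46493617e-04,  3.94180684e-04]), 'joint_efforts': array([-6.74150033e-04, -6.05266142e+01, -3.42068052e+01, -2.12743163e-05,
        9.38176032e-03,  8.10760184e-05]), 'position': array([ 0.21579576, -0.58609219,  0.24758471]), 'orientation': array([-0.12414383,  0.69660461, -0.69566983,  0.12399118]), 'wrist_force': array([ 0.50601646, -0.30668099, -0.07980827]), 'ft_torque': array([ 0.01534095,  0.02215302, -0.03864963]), 'gripper_width': 0.08529495399161668} 0.017
scene [[435.63142119   0.         319.88885714]
 [  0.         435.63142119 208.2406527 ]
 [  0.           0.           1.        ]] [-0.05165631  0.          0.          0.          0.        ] [[-0.02561712  0.99966297 -0.00420913 -0.0431164 ]
 [ 0.85512607  0.019732   -0.51804446 -0.4087632 ]
 [-0.5177868  -0.01687014 -0.85534334  1.36382811]
 [ 0.          0.          0. 
[... 173 characters left out ...]
      0.          0.          0.        ] [[ 2.29560892e-02 -9.99726612e-01  4.44053414e-03  4.95362043e-02]
 [-9.86026634e-01 -2.33741262e-02 -1.64939771e-01  5.21477728e-01]
 [ 1.64998472e-01 -5.92112836e-04 -9.86293645e-01  8.39900445e-01]
 [ 0.00000000e+00  0.00000000e+00  0.00000000e+00  1.00000000e+00]]
wrist [[297.51312193   0.         319.31004662]
 [  0.         297.51312193 201.79140337]
 [  0.           0.           1.        ]] [0.0192823 0.        0.        0.        0.       ] [[ 0.34523561 -0.93851399 -0.00196499 -0.62411365]
 [-0.90401401 -0.33310569  0.26795386 -0.03448507]
 [-0.252133   -0.09073083 -0.96342974  0.37965267]
 [ 0.          0.          0.          1.        ]]
```

View pics/scene0.png

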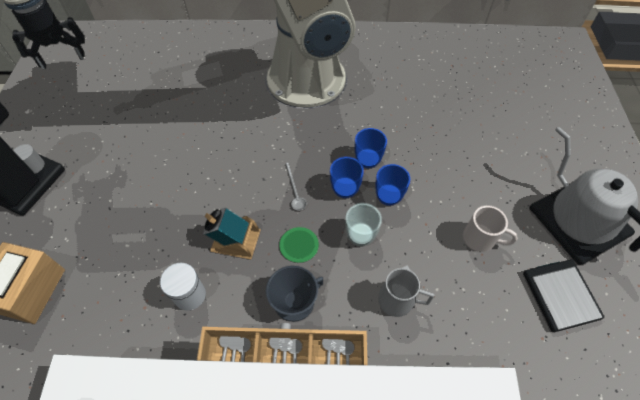

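View pics/top0.png

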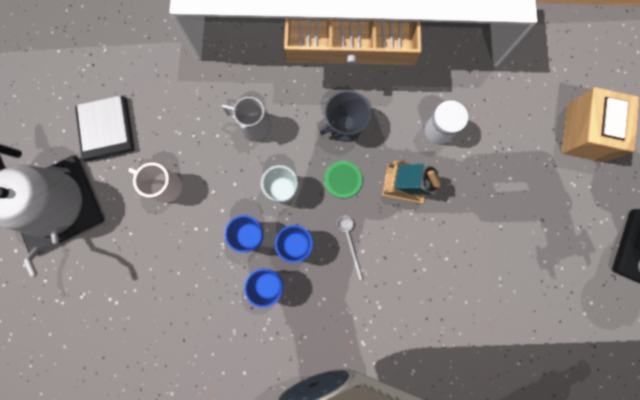

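View pics/wrist0.png

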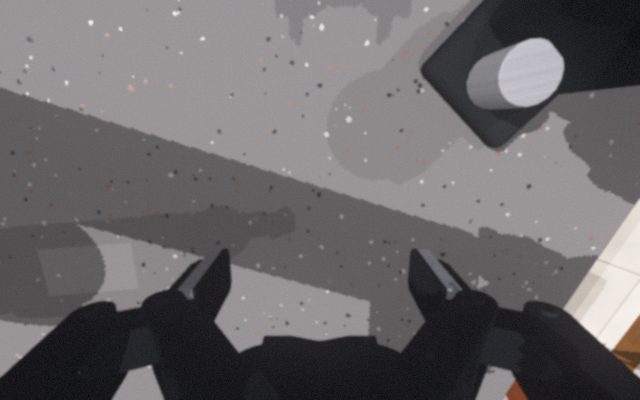

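The arm camera sees only the counter's edge. The overview shows the teal canister with its stand and several cup-like things: a clear cup, three blue cups and a white mug. I'll crop both views close in.

```bash
cat > h.py <<'E'
from workcell import bot, hand, kinematics, get_obs, vision, hand_in
import numpy as np, cv2
from scipy.spatial.transform import Rotation as R
def cam(n):
    d=vision.read_camera(n); d["K"]=np.array(d["intrinsics"]);d["D"]=np.array(d["dist"],float);d["V"]=np.array(d["view"]);return d
def ray(d,uv):
    p=cv2.undistortPoints(np.array([[uv]],float),d["K"],d["D"])[0,0]
    V=d["V"]; Rm=V[:3,:3]; c=-Rm.T@V[:3,3]; v=Rm.T@np.array([p[0],p[1],1]); return c,v/np.linalg.norm(v)
def onz(d,uv,z):
    c,v=ray(d,uv); return c+v*(z-c[2])/v[2]
def tri(obs):
    A=np.zeros((3,3));b=np.zeros(3);L=[]
    for d,uv in obs:
        c,v=ray(d,uv);P=np.eye(3)-np.outer(v,v);A+=P;b+=P@c;L.append((c,P))
    x=np.linalg.solve(A,b);return x,[float(np.linalg.norm(P@(x-c))) for c,P in L]
def proj(d,X):
    X=np.atleast_2d(X).astype(float);V=d["V"]
    return cv2.projectPoints(X,cv2.Rodrigues(V[:3,:3])[0],V[:3,3],d["K"],d["D"])[0][:,0]
def crop(d,name,u0,v0,u1,v1,s):
    im=cv2.resize(d["frame"][v0:v1,u0:u1,::-1],None,fx=s,fy=s,interpolation=cv2.INTER_CUBIC); cv2.imwrite(f"pics/{name}.png",im)
E
python3 - <<'E'
from h import *
s=cam("scene");t=cam("top")
a=cv2.resize(s["frame"][195:265,190:270,::-1],None,fx=5,fy=5,interpolation=cv2.INTER_CUBIC)
b=cv2.resize(t["frame"][145:215,370:450,::-1],None,fx=5,fy=5,interpolation=cv2.INTER_CUBIC)
cv2.imwrite("pics/can1.png",np.hstack([a,b]))
a=cv2.resize(s["frame"][190:260,325:405,::-1],None,fx=5,fy=5,interpolation=cv2.INTER_CUBIC)
b=cv2.resize(t["frame"][150:220,240:320,::-1],None,fx=5,fy=5,interpolation=cv2.INTER_CUBIC)
cv2.imwrite("pics/cup1.png",np.hstack([a,b]))
E
```

```text
(no output)
```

View pics/can1.png

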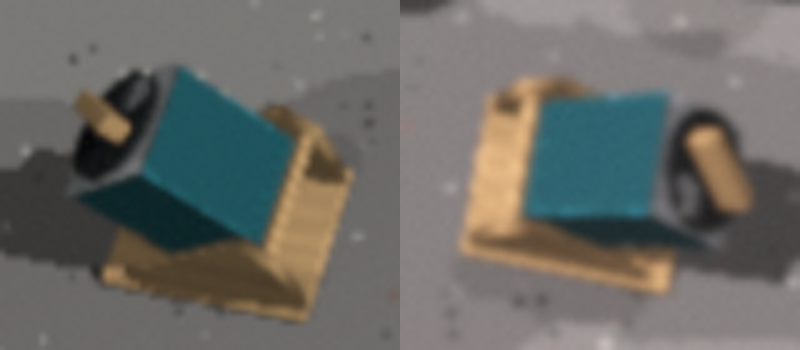

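View pics/cup1.png

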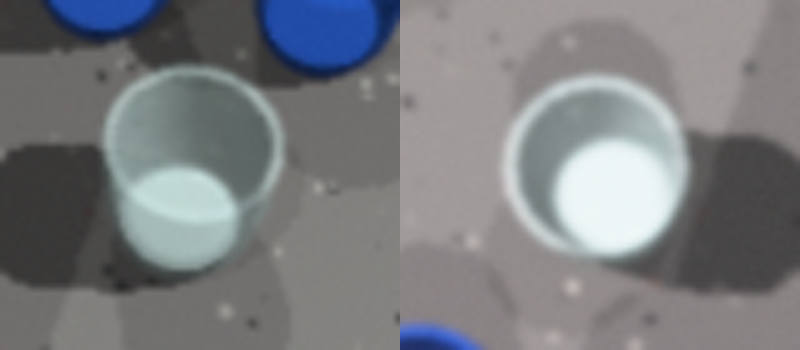

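Both crops agree. The clear cup's rim is at scene ≈(364,219) and top ≈(279,183). The teal canister is on its stand at scene ≈(232,228), with its bamboo thumb rib at scene ≈(211,218).

Things that could be mistaken for the cup:
- blue cups at scene (370,147), (347,177) and (392,185), which are ruled out by colour
- the white mug at (487,228), which has a handle
- the pitcher at (402,290), which is metal

The clear one is the cup, and there is only one teal canister. Next I'll triangulate roughly.

```bash
python3 - <<'E'
from h import *
np.set_printoptions(precision=4,suppress=True)
s=cam("scene");t=cam("top")
print("rim",tri([(s,(364,218.8)),(t,(279.4,183))]))
S=[(180,65),(140,172),(297,135),(262,247)];T=[(255,215),(267,93),(125,213),(140,98)]
P=[]
for a,b in zip(S,T):
    x,e=tri([(s,(190+a[0]/5,195+a[1]/5)),(t,(370+b[0]/5,145+b[1]/5))]);P.append(x);print(x,e)
P=np.array(P)
ax=(P[0]+P[1]-P[2]-P[3]);ax/=np.linalg.norm(ax);print("axis",ax)
w=P[1]-P[0]+P[3]-P[2];print("w",w/2,np.linalg.norm(w/2))
# other objects rough (top rim)
for n,uv in dict(dripper=(347,113),tin=(450,116),pitcher=(249,111),mug=(151,180),coaster=(343,179)).items(): print(n,onz(t,uv,0.09 if n!="coaster" else .005))
E
```

```text
rim (array([0.5503, 0.1591, 0.078 ]), [0.0007495077762646697, 0.0007495077762646652])
[ 0.5417 -0.16    0.1004] [0.0012794803621022455, 0.0012794803621022901]
[ 0.5982 -0.1685  0.1006] [0.00047094861738256234, 0.0004709486173825837]
[ 0.5509 -0.1115  0.0531] [0.0011606745290717493, 0.0011606745290718133]
[ 0.6084 -0.1212  0.0487] [0.0001721836873447676, 0.00017218368734476486]
axis [-0.1396 -0.688   0.7121]
w [ 0.057  -0.0091 -0.0022] 0.05780202142685358
dripper [0.7191 0.0056 0.09  ]
tin [ 0.7179 -0.2363  0.09  ]
pitcher [0.7184 0.2355 0.09  ]
mug [0.5478 0.449  0.09  ]
coaster [0.5797 0.0079 0.005 ]
```

```bash
cat >> h.py <<'E'
def canframe(yaw):
    # yaw: angle of stand +x in world
    xh=np.array([np.cos(yaw),np.sin(yaw),0]);z=-0.6691*xh+np.array([0,0,.7431]);x=.7431*xh+np.array([0,0,.6691]);y=np.cross(z,x)
    return np.column_stack([x,y,z])
def toolR(app,jaw):
    y=np.array(app,float);y/=np.linalg.norm(y);z=np.array(jaw,float);z-=y*(y@z);z/=np.linalg.norm(z)
    return np.column_stack([np.cross(y,z),y,z])
def q(M): return R.from_matrix(M).as_quat()
def ik(p,M): return kinematics.solve_ik(list(p),list(q(M)))
def rz(a): return R.from_euler('z',a).as_matrix()
E
python3 - <<'E'
from h import *
np.set_printoptions(precision=3,suppress=True)
o=get_obs();M=R.from_quat(o["orientation"]).as_matrix();p=o["position"];print(M)
w=cam("wrist");V=w["V"];c=-V[:3,:3].T@V[:3,3]
print("cam in tool",M.T@(c-p),"axes",(V[:3,:3]@M))
C=canframe(np.radians(80));O=np.array([.576,-.1375,.0315])
for h in (.1,.14,.2):
  for a in np.arange(-np.pi,np.pi,np.pi/6):
    r=ik(O+C[:,2]*(.086+h),toolR(-C[:,2],C@rz(a)[:,0]))
    print("dial",h,round(np.degrees(a)),r)
for h in (0,.05):
 for s in (1,-1):
  print("grasp",h,s,ik(O+C@[0.15 if h else 0,0,.05],toolR(-C[:,0],s*C[:,1])))
  print("lift",h,s,ik(O+C@[0,0,.05+.08],toolR(-C[:,0],s*C[:,1])))
# pour
cup=np.array([.5503,.1591])
for y in range(0,360,30):
  d=np.array([np.cos(np.radians(y)),np.sin(np.radians(y)),0])
  can=np.array([*cup,.125])-d*(.080+.012)
  for s in (1,-1):
    print("pour",y,s,ik(can+d*.05,toolR([0,0,-1],s*np.cross(d,[0,0,1]))))
E
```

```text
[[-0.938 -0.     0.346]
 [-0.346  0.    -0.938]
 [-0.    -1.    -0.   ]]
cam in tool [-0.068 -0.126  0.   ] axes [[ 0.     0.001  1.   ]
 [ 0.963 -0.268 -0.   ]
 [ 0.268  0.963 -0.001]]
dial 0.1 -180 [-0.745  0.636  1.567  0.606  1.423  0.756]
dial 0.1 -150 [-0.745  0.636  1.567  0.606  1.423  0.233]
dial 0.1 -120 [-0.745  0.636  1.567  0.606  1.423 -0.291]
dial 0.1 -90 [-0.745  0.636  1.567  0.606  1.423 -0.814]
dial 0.1 -60 [-0.745  0.636  1.567  0.606  1.423 -1.338]
dial 0.1 -30 [-0.745  0.636  1.567  0.606  1.423 -1.862]
dial 0.1 0 [-0.745  0.636  1.567  0.606  1.423 -2.385]
dial 0.1 30 [-0.745  0.636  1.567  0.606  1.423 -2.909]
dial 0.1 60 [-0.745  0.636  1.567  0.606  1.423  2.851]
dial 0.1 90 [-0.745  0.636  1.567  0.606  1.423  2.327]
dial 0.1 120 [-0.745  0.636  1.567  0.606  1.423  1.804]
dial 0.1 150 [-0.745  0.636  1.567  0.606  1.423  1.28 ]
dial 0.14 -180 [-0.777  0.621  1.516  0.586  1.492  0.772]
dial 0.14 -150 [-0.777  0.621  1.516  0.586  1.492  0.248]
dial 0.14 -120 [-0.777  0.621  1.516  0.586  1.492 -0.275]
dial 0.14 -90 [-0.777  0.621  1.516  0.586  1.492 -0.79
[... 2209 characters left out ...]
0.459  1.782 -0.     0.901  2.323]
pour 180 1 [ 0.26   0.472  1.758 -0.     0.911 -1.311]
pour 180 -1 [ 0.26   0.472  1.758 -0.     0.911  1.831]
pour 210 1 [ 0.295  0.473  1.757 -0.     0.912 -1.799]
pour 210 -1 [ 0.295  0.473  1.757 -0.     0.912  1.343]
pour 240 1 [ 0.327  0.46   1.779 -0.     0.902 -2.291]
pour 240 -1 [ 0.327  0.46   1.779 -0.     0.902  0.851]
pour 270 1 [ 0.348  0.437  1.82  -0.     0.886 -2.794]
pour 270 -1 [ 0.348  0.437  1.82  -0.     0.886  0.348]
pour 300 1 [ 0.351  0.408  1.867 -0.     0.866  2.969]
pour 300 -1 [ 0.351  0.408  1.867 -0.     0.866 -0.172]
pour 330 1 [ 0.334  0.382  1.91  -0.     0.849  2.429]
pour 330 -1 [ 0.334  0.382  1.91  -0.     0.849 -0.713]
```

All poses needed can be reached. Now I'll take two close wrist views of the lid from different positions.

```bash
cat > look1.py <<'E'
from h import *
import pickle
C=canframe(np.radians(80));O=np.array([.576,-.1375,.0315])
for i,a in enumerate((-120,-60)):
    a=np.radians(a)
    bot.reach(list(O+C[:,2]*(.086+.13)),list(q(toolR(-C[:,2],C@rz(a)[:,0]))))
    w=cam("wrist");cv2.imwrite(f"pics/w1_{i}.png",w["frame"][:,:,::-1]);pickle.dump(w,open(f"w1_{i}.pkl","wb"))
print(get_obs()["time_s"],get_obs()["position"])
E
python3 look1.py
```

```text
3.1583 [ 0.55077588 -0.28009691  0.19214781]
```

View pics/w1_0.png

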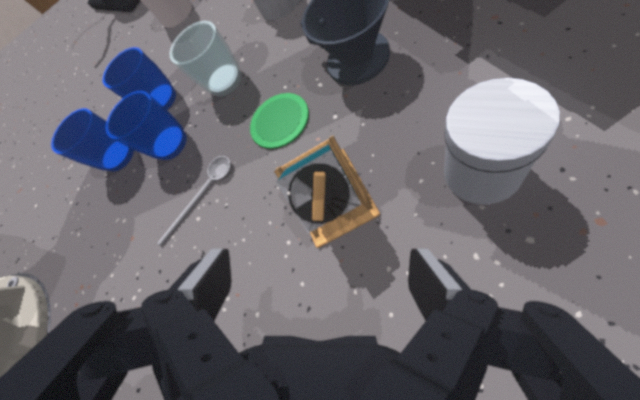

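View pics/w1_1.png

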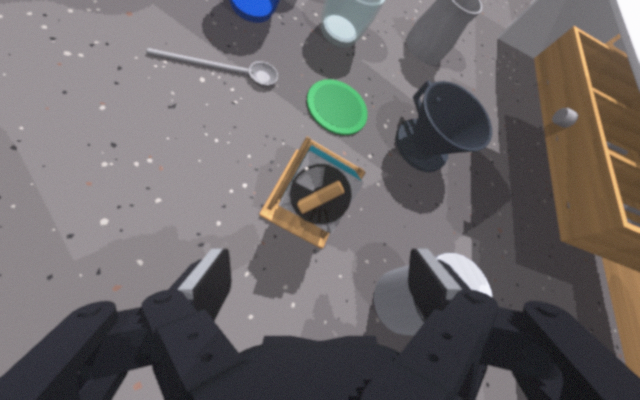

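```bash
python3 - <<'E'
import pickle
from h import *
ims=[]
for i in (0,1):
    d=pickle.load(open(f"w1_{i}.pkl","rb")); ims.append(cv2.resize(d["frame"][125:260,255:390,::-1],(400,400),interpolation=cv2.INTER_CUBIC))
cv2.imwrite("pics/w1_z.png",np.hstack(ims))
E
```

```text
(no output)
```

View pics/w1_z.png

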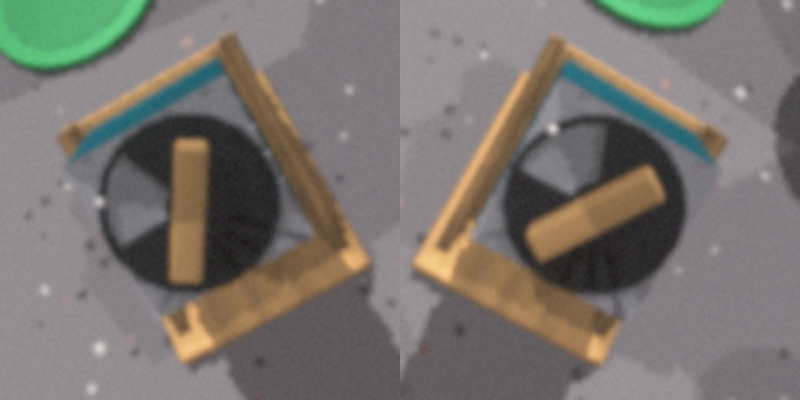

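```bash
python3 - <<'E'
import pickle
from h import *
np.set_printoptions(precision=4,suppress=True)
D=[pickle.load(open(f"w1_{i}.pkl","rb")) for i in (0,1)]
c=lambda u,v:(255-.33+ (u+.5)*.3375,125-.33+(v+.5)*.3375)
rib=[]
for i,d in enumerate(D):
    hsv=cv2.cvtColor(d["frame"],cv2.COLOR_RGB2HSV)
    m=cv2.inRange(hsv,(8,70,60),(28,255,255))
    n,l,st,ce=cv2.connectedComponentsWithStats(m)
    k=[j for j in range(1,n) if np.hypot(*(ce[j]-[320,196]))<12 and st[j,4]>100][0]
    pts=np.argwhere(l==k)[:,::-1].astype(np.float32)
    r=cv2.minAreaRect(pts);rib.append(r);print(i,st[k],r)
print("rib top",tri([(D[0],rib[0][0]),(D[1],rib[1][0])]))
print("dial",tri([(D[0],c(190,201)),(D[1],c(194.5,204))]))
A=tri([(D[0],c(72,158)),(D[1],c(165,68))]);B=tri([(D[0],c(228,72)),(D[1],c(315,160))]);print(A,B)
w=B[0]-A[0];print(np.linalg.norm(w),np.degrees(np.arctan2(w[1],w[0])))
C=canframe(np.radians(80));O=np.array([.576,-.1375,.0315])
print("pred dial",O+C[:,2]*.08,"rib top",O+C[:,2]*.0925)
n=C[:,2];p0=O+n*.0925
for d,r in zip(D,rib):
    b=cv2.boxPoints(r);e=[(b[0]+b[1])/2,(b[2]+b[3])/2] if np.linalg.norm(b[0]-b[1])<np.linalg.norm(b[1]-b[2]) else [(b[1]+b[2])/2,(b[3]+b[0])/2]
    X=[]
    for u in e:
        cc,v=ray(d,u);X.append(cc+v*((p0-cc)@n)/(v@n))
    q_=C.T@(X[1]-X[0]);print("rib len",np.linalg.norm(X[1]-X[0]),"ang of rib vs can y",np.degrees(np.arctan2(-q_[0],q_[1])), "mid rel", C.T@((X[0]+X[1])/2-O))
E
```

```text
0 [311 171  15  51 661] ((318.0938415527344, 195.9360809326172), (13.53148365020752, 50.357093811035156), 2.6025619506835938)
1 [296 180  49  34 768] ((320.1000061035156, 196.70001220703125), (15.652474403381348, 50.535133361816406), 63.43495178222656)
rib top (array([ 0.5666, -0.1929,  0.097 ]), [0.00012777799252882265, 0.00012777799252890074])
dial (array([ 0.5686, -0.1847,  0.0871]), [4.1090228115637404e-05, 4.1090228115545904e-05])
(array([ 0.5464, -0.1472,  0.0945]), [0.001054014983153159, 0.0010540149831531364]) (array([ 0.6038, -0.1566,  0.0912]), [0.0009895536324633011, 0.0009895536324633029])
0.05828607253503105 -9.268435688902603
pred dial [ 0.5667 -0.1902  0.0909] rib top [ 0.5653 -0.1985  0.1002]
rib len 0.04516081702169644 ang of rib vs can y 57.36970408497509 mid rel [ 0.0031 -0.0009  0.0925]
rib len 0.04410361196168185 ang of rib vs can y 57.1901985840609 mid rel [0.0032 0.0006 0.0925]
```

Rib, dial and yaw agree: yaw is about 80.7° and q is about 0.46. The depth from the short baseline is off by about 6 mm, so I'll add one wide-baseline view looking straight down.

```bash
cat > look2.py <<'E'
from h import *
import pickle
C=canframe(np.radians(80.5))
# pointing down, jaw along can y (level) ; camera on +y side (upper face side)
M=toolR([0,0,-1],-C[:,1]); print(M[:,0])
bot.reach([.57,-.20,.26],list(q(M)))
w=cam("wrist");cv2.imwrite("pics/w2.png",w["frame"][:,:,::-1]);pickle.dump(w,open("w2.pkl","wb"))
print(get_obs()["time_s"],get_obs()["joint_pos"])
E
python3 look2.py
```

```text
[-0.16504761 -0.9862856  -0.        ]
4.275 [-3.41217170e-01  3.11025583e-01  1.66787449e+00  5.85237644e-04
  1.16435174e+00 -1.75270204e-01]
```

View pics/w2.png

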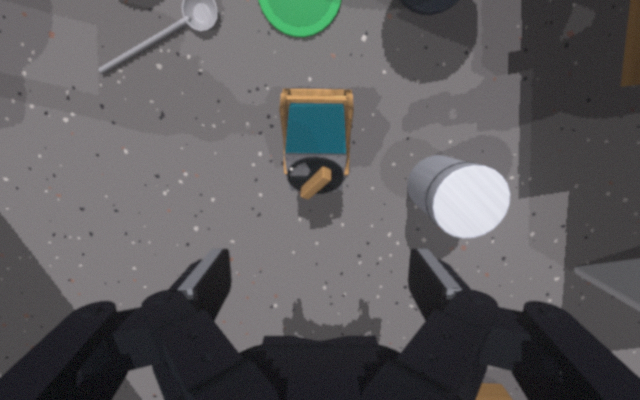

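```bash
python3 - <<'E'
import pickle
from h import *
d=pickle.load(open("w2.pkl","rb"));crop(d,"w2z",265,75,370,215,5)
hsv=cv2.cvtColor(d["frame"],cv2.COLOR_RGB2HSV)
m=cv2.inRange(hsv,(85,80,30),(105,255,255));m[:, :260]=0;m[:,380:]=0
pts=np.argwhere(m>0)[:,::-1].astype(np.float32);print(len(pts),cv2.boxPoints(cv2.minAreaRect(pts)))
E
```

```text
2859 [[265.63275 395.1606 ]
 [280.7226  100.90885]
 [385.11475 106.2623 ]
 [370.0249  400.51407]]
```

View pics/w2z.png

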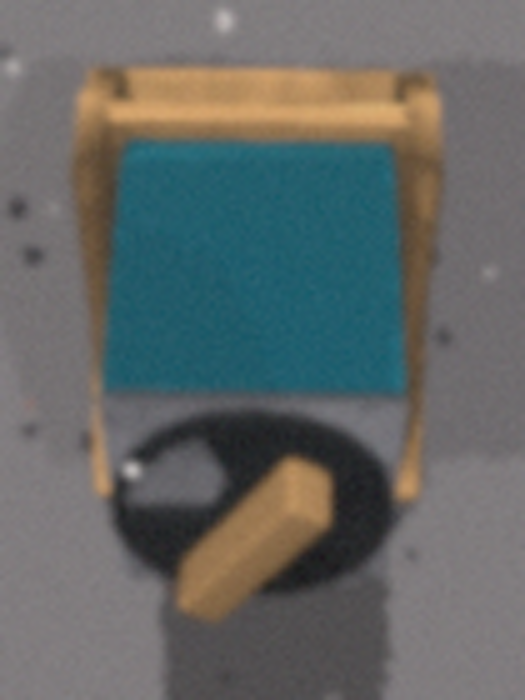

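```bash
python3 - <<'E'
import pickle
from h import *
np.set_printoptions(precision=4,suppress=True)
D=[pickle.load(open(f,"rb")) for f in ("w1_0.pkl","w1_1.pkl","w2.pkl")]
s=cam("scene");t=cam("top")
c=lambda u,v:(255-.33+ (u+.5)*.3375,125-.33+(v+.5)*.3375)
k=lambda u,v:(264.6+(u+.5)/5,74.6+(v+.5)/5)
S=lambda a:(189.6+(a[0]+.5)/5,194.6+(a[1]+.5)/5)
T=lambda b:(369.6+(b[0]+.5)/5,144.6+(b[1]+.5)/5)
L=[(D[0],c(72,158)),(D[1],c(165,68)),(D[2],k(103,391))]
Rr=[(D[0],c(228,72)),(D[1],c(315,160)),(D[2],k(405,391))]
BL=[(D[2],k(125,143))];BR=[(D[2],k(392,143))]
sL,sR=[(s,S((180,65))),(t,T((255,215)))],[(s,S((140,172))),(t,T((267,93)))]
sBL,sBR=[(s,S((297,135))),(t,T((125,213)))],[(s,S((262,247))),(t,T((140,98)))]
for n,A,B in (("wrist",L,Rr),("all",L+sL,Rr+sR),("w2+scene",L[2:]+sL,Rr[2:]+sR)):
    a,b=tri(A),tri(B);w=b[0]-a[0];print(n,a,b,"mid",(a[0]+b[0])/2,np.linalg.norm(w),np.degrees(np.arctan2(w[1],w[0])))
    C=canframe(np.radians(80.5));print("   O",(a[0]+b[0])/2-C@[.029,0,.070])
a,b=tri(BL+sBL),tri(BR+sBR);print("back",a,b,(a[0]+b[0])/2)
# expected pixel in w2 of model for O candidates
C=canframe(np.radians(80.6))
for O in ([.5766,-.1338,.032],[.577,-.136,.032],[.577,-.136,.030]):
    O=np.array(O)
    P=np.array([O+C@[.029,y,h] for h in (.07,.0) for y in (.029,-.029)]+[O+C@[0,0,.08]])
    print(O);
    for d in (D[0],D[1],D[2],s,t): print(proj(d,P).round(1).tolist())
print("meas w2",k(103,391),k(405,391),k(125,143),k(392,143),"w1",c(72,158),c(228,72),c(190,201),c(165,68),c(315,160),c(194.5,204))
print(S((180,65)),S((140,172)),S((297,135)),S((262,247)),T((255,215)),T((267,93)),T((125,213)),T((140,98)))
E
```

```text
wrist (array([ 0.5458, -0.157 ,  0.1074]), [0.0024207378206060584, 0.0019369700582467096, 0.0009855337615843518]) (array([ 0.6004, -0.1664,  0.1047]), [0.002005676404916786, 0.0023960626331997995, 0.0006955065610675509]) mid [ 0.5731 -0.1617  0.1061] 0.05544647474455779 -9.742040220555353
   O [ 0.5773 -0.1367  0.0346]
all (array([ 0.5447, -0.1576,  0.1072]), [0.00333216137819333, 0.002022485423810497, 0.00024703700118012205, 0.00038086489116289914, 0.003878798975917078]) (array([ 0.5998, -0.1669,  0.1051]), [0.002486207808446845, 0.0022426160263359913, 0.0006945669123407523, 0.0015358827826321942, 0.002157449715714118]) mid [ 0.5722 -0.1622  0.1061] 0.05586041519211726 -9.606353248597307
   O [ 0.5764 -0.1373  0.0347]
w2+scene (array([ 0.543 , -0.1589,  0.1028]), [0.001728046805426269, 0.00041452121169772635, 0.0015157706083520847]) (array([ 0.5993, -0.1676,  0.1032]), [0.0013096452045724058, 0.0013652843250769502, 0.0014426885607758335]) mid [ 0.5711 -0.1633  0.103 ] 0.05702302441544381 -8.775030397884208
   O [ 0.5753 -0.1383  0.0316]
back (array([ 0.5518, -0.1114,  0.0547]), [0.0
[... 1269 characters left out ...]
 150.9], [289.0, 101.8], [343.1, 101.7], [315.9, 178.0]]
[[226.8, 208.7], [219.2, 230.6], [249.7, 223.1], [243.0, 244.5], [212.3, 220.1]]
[[418.8, 186.8], [422.5, 162.1], [393.6, 187.5], [397.3, 164.2], [431.5, 177.8]]
meas w2 (285.3, 152.89999999999998) (345.70000000000005, 152.89999999999998) (289.70000000000005, 103.3) (343.1, 103.3) w1 (279.13874999999996, 178.16375) (331.78875, 149.13875000000002) (318.96375, 192.67625) (310.52625, 147.78875) (361.15125, 178.83875) (320.48249999999996, 193.68875000000003)
(225.7, 207.7) (217.7, 229.1) (249.1, 221.7) (242.1, 244.1) (420.70000000000005, 187.7) (423.1, 163.29999999999998) (394.70000000000005, 187.3) (397.70000000000005, 164.29999999999998)
```

The views bracket the canister's underside to O≈(0.576,−0.137,0.032), yaw 80.6°, with ±2 mm spread and z matching the stated 32 mm. The rib lies within 1 mm of the jaw mid-plane. Now I'll approach the rib.

```bash
cat >> h.py <<'E'
C0=canframe(np.radians(80.6));O0=np.array([.5762,-.137,.032])
def dialpose(h,a): return list(O0+C0[:,2]*h),list(q(toolR(-C0[:,2],C0@rz(a)[:,0])))
E
python3 - <<'E'
from h import *
a=np.radians(-122.7)
hand.move_gripper(.04,20)
bot.reach(*dialpose(.16,a))
w0=get_obs()["wrist_force"]
p,o=dialpose(.103,a)
bot.servo_line(p,o,velocity=.06)
w=cam("wrist");cv2.imwrite("pics/w3.png",w["frame"][:,:,::-1])
g=get_obs();print(g["time_s"],g["wrist_force"]-w0,g["gripper_width"],g["joint_pos"],np.array(p)-g["position"])
E
```

```text
6.675 [ 0.17988041  0.37514194 -0.57318752] 0.03986330287465505 [-0.67334487  0.68338649  1.64952349  0.65387254  1.28936517 -0.28300153] [-0.00014696  0.00041557 -0.0002732 ]
```

View pics/w3.png

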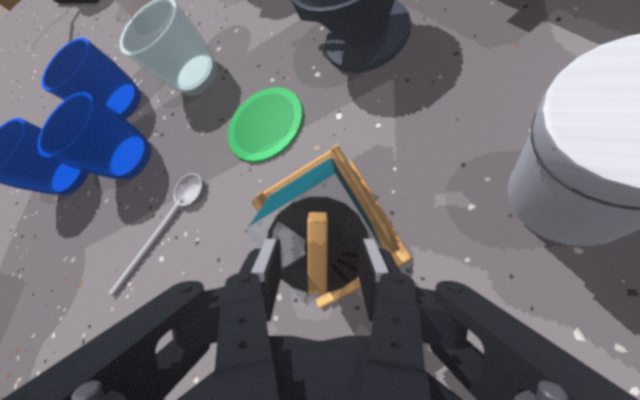

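The rib at (317,252) stands centred between the fingers at columns 265 and 375. I'll close the jaws and turn in steps while watching the torque.

```bash
cat > turn.py <<'E'
from h import *
a=np.radians(-122.7)
hand.move_gripper(0.0,30)
g=get_obs();t0=g["ft_torque"];print(g["time_s"],g["gripper_width"],g["wrist_force"],t0)
z=C0[:,2];j0=g["joint_pos"].copy()
for i,da in enumerate((.3,.9,1.5,1.9,2.05,2.14,2.2)):
    j=j0.copy();j[5]-=da;bot.goto_joints(list(j));g=get_obs()
    print(da,g["gripper_width"],"F",g["wrist_force"].round(1),"Tz",(g["ft_torque"]-t0)@z,(g["ft_torque"]).round(2))
w=cam("wrist");cv2.imwrite("pics/w4.png",w["frame"][:,:,::-1])
print(g["time_s"],g["joint_pos"])
E
python3 turn.py
```

```text
7.05 0.008567449796400924 [-2.47079407 -1.29369129  4.95228764] [0.0506826  0.35831155 0.31832068]
0.3 0.00869007402312123 F [-0.8 -0.5  1.9] Tz 0.0018574426399197196 [-0.24  0.14  0.08]
0.9 0.008850532607040969 F [ 0.  -0.6  1. ] Tz 0.0123818029881902 [-0.15 -0.02 -0.03]
1.5 0.008611363498684176 F [0.4 1.1 0.7] Tz 0.0713560981176948 [-0.09 -0.23 -0.13]
1.9 0.008911891117887101 F [1.9 0.8 2.1] Tz 0.06117109673556189 [-0.03 -0.34 -0.23]
2.05 0.008640167913264003 F [2.2 0.9 1.3] Tz 0.04846579640995226 [ 0.07 -0.33 -0.23]
2.14 0.00880222598992822 F [2.2 1.5 3. ] Tz -0.008018849565576316 [ 0.15 -0.33 -0.29]
2.2 0.00865751869106581 F [-0.3  2.7  5.3] Tz -0.39437275455513826 [ 0.61  0.27 -0.21]
9.925 [-0.67339694  0.68283676  1.65030628  0.65368592  1.29185008 -2.47735416]
```

View pics/w4.png

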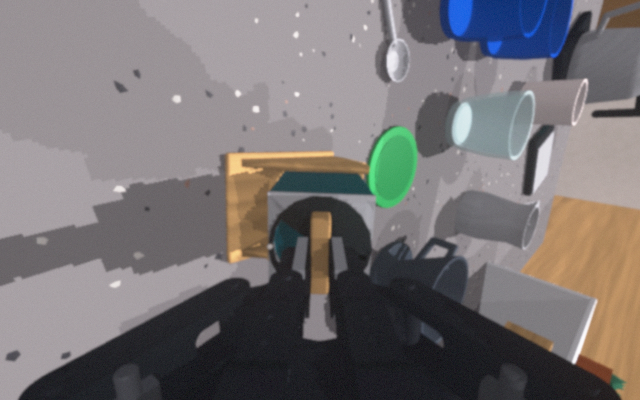

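Torque jumped at 2.2 rad, which is the stop, and the teal opening now shows at (287,237) on the −x side. I'll relax slightly, release, back off and check.

```bash
cat > rel.py <<'E'
from h import *
import pickle
g=get_obs();j=g["joint_pos"].copy();j[5]+=.04;bot.goto_joints(list(j))
hand.move_gripper(.035,30)
p,o=dialpose(.22,np.radians(-122.7)+2.15)
bot.servo_line(p,None,velocity=.15)
w=cam("wrist");cv2.imwrite("pics/w5.png",w["frame"][:,:,::-1]);crop(w,"w5z",240,130,400,260,5);pickle.dump(w,open("w5.pkl","wb"))
s=cam("scene");cv2.imwrite("pics/s5.png",s["frame"][:,:,::-1])
print(get_obs()["time_s"])
E
python3 rel.py
```

```text
11.625
```

View pics/w5z.png

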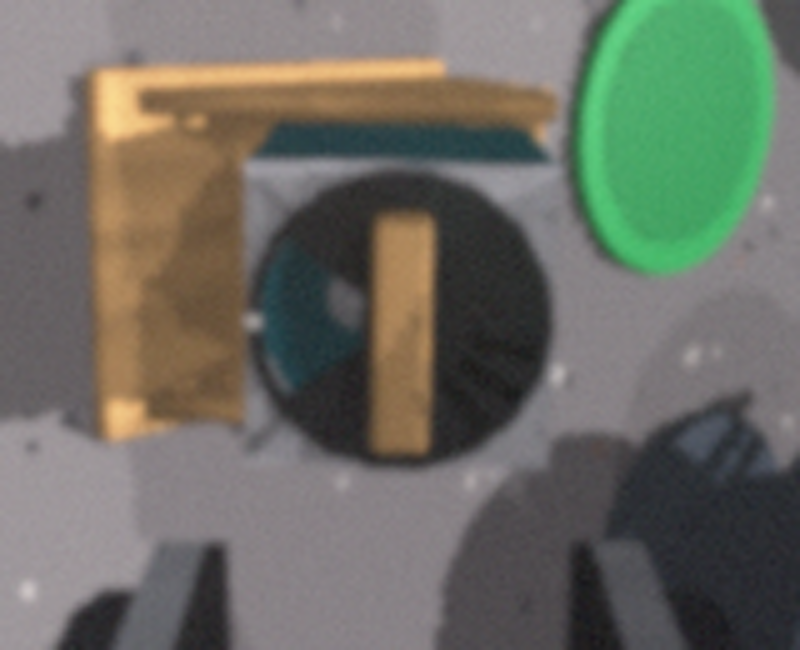

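The dial is against its stop with the large opening over the window. A bead glints in it at crop (345,305), and the canister sits square. Next is the pre-grasp on the upper face.

```bash
cat > pre.py <<'E'
from h import *
import pickle
M=toolR(-C0[:,0],C0[:,1])
g=get_obs();print(g["joint_pos"])
hand.move_gripper(.085)
bot.goto_joints([-.25,.33,1.6,0,1.25,-2.4]);print(get_obs()["position"])
bot.reach(list(O0+C0@[.12,0,.052]),list(q(M)))
w=cam("wrist");cv2.imwrite("pics/w6.png",w["frame"][:,:,::-1]);pickle.dump(w,open("w6.pkl","wb"))
g=get_obs();print(g["time_s"],g["joint_pos"],g["position"],g["gripper_width"])
E
python3 pre.py
```

```text
[-0.76781816  0.62826085  1.51654865  0.58558851  1.4899793  -2.38680312]
[ 0.59490334 -0.14951041  0.27773401]
13.7333 [ 0.23725578  0.62102687  1.7213429  -0.78289475  1.31084406 -2.31960906] [ 0.58498668 -0.08540864  0.1511236 ] 0.08504429687782007
```

View pics/w6.png

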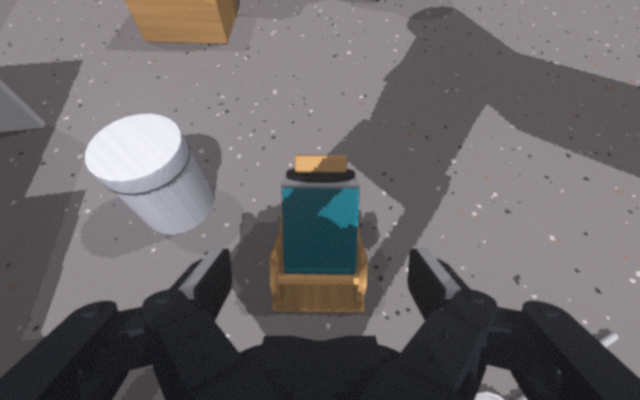

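The canister is centred at (320,230) and square to the jaws. I'll move in, look, then grip.

```bash
cat > grasp.py <<'E'
from h import *
f0=get_obs()["wrist_force"]
bot.servo_line(list(O0+C0@[.003,0,.052]),None,velocity=.08)
w=cam("wrist");cv2.imwrite("pics/w7.png",w["frame"][:,:,::-1])
g=get_obs();print(g["time_s"],g["wrist_force"]-f0,g["position"])
hand.move_gripper(.03,60)
g=get_obs();print(g["time_s"],g["gripper_width"],g["wrist_force"]-f0,g["position"],g["orientation"])
np.save("seat.npy",np.r_[g["position"],g["orientation"]])
w=cam("wrist");cv2.imwrite("pics/w8.png",w["frame"][:,:,::-1])
E
python3 grasp.py
```

```text
15.3917 [-0.41017924 -0.63299925 -1.32991629] [ 0.57118063 -0.16883036  0.07292473]
15.7583 0.05740132939494527 [-0.69234615  5.43959171  4.58867615] [ 0.57075838 -0.16879135  0.07300357] [ 0.67872017  0.19832009 -0.63713192 -0.30670995]
```

View pics/w8.png

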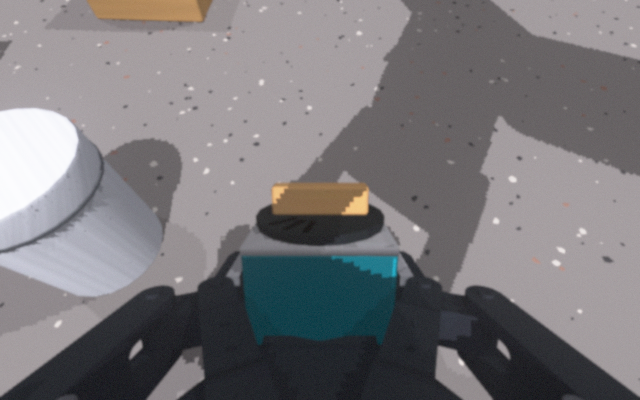

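The canister is gripped at 57.4 mm and centred. I'll plan the pour path by IK before lifting.

```bash
cat >> h.py <<'E'
CUP=np.array([.5503,.1591]); XH=np.array([np.cos(np.radians(80.6)),np.sin(np.radians(80.6)),0])
def pour(th,zw,back=.015,side=0.):
    th=np.radians(th);up=np.array([0,0,1.])
    z=-np.sin(th)*XH+np.cos(th)*up;x=np.cos(th)*XH+np.sin(th)*up;y=np.cross(z,x);Cm=np.column_stack([x,y,z])
    W=np.array([*CUP,zw])+XH*back+y*side
    Oc=W-Cm@[-.020,0,.080]
    return Oc+Cm@[.003,0,.052],toolR(-x,y)
E
python3 - <<'E'
from h import *
np.set_printoptions(precision=3,suppress=True)
for h in (.03,.09): print(ik(O0+C0@[.003+h*.08,0,.052+h],C0 and 0 if False else toolR(-C0[:,0],C0[:,1])))
for a in ((42,.20),(70,.20),(75,.13),(90,.108),(95,.108)): p,M=pour(*a);print(a,p,ik(p,M))
s=cam("scene");t=cam("top")
import pickle
w=pickle.load(open("w6.pkl","rb"))
print(onz(t,(295,243),.08),onz(t,(244,233),.08))
E
```

```text
[ 0.082  0.667  1.812 -0.915  1.142 -2.286]
[ 0.023  0.584  1.822 -0.924  1.156 -2.375]
(42, 0.2) [0.559 0.209 0.195] [ 0.641  0.696  1.449 -0.543  1.657 -2.195]
(70, 0.2) [0.558 0.208 0.212] [ 0.501  0.457  1.608 -0.282  1.308 -2.371]
(75, 0.13) [0.558 0.206 0.145] [ 0.466  0.498  1.689 -0.234  1.122 -2.391]
(90, 0.108) [0.557 0.202 0.131] [ 0.344  0.437  1.801 -0.     0.903 -2.633]
(95, 0.108) [0.557 0.199 0.133] [ 0.298  0.417  1.832  0.103  0.856 -2.746]
[0.414 0.118 0.08 ] [0.433 0.233 0.08 ]
```

```bash
cat > lift.py <<'E'
from h import *
import pickle
s=np.load("seat.npy");p=s[:3]
bot.servo_line(list(p+C0@[.003,0,.03]),None,velocity=.06)
g=get_obs();print(g["time_s"],g["gripper_width"],g["wrist_force"])
bot.servo_line(list(p+C0@[.008,0,.09]),None,velocity=.1)
bot.servo_line(list(p+C0@[.008,0,.09]+np.array([0,0,.06])),None,velocity=.15)
pp,M=pour(42,.20)
bot.servo_line(list(pp),list(q(M)),velocity=.25)
pp,M=pour(70,.20)
bot.servo_line(list(pp),list(q(M)),velocity=.06)
w=cam("wrist");cv2.imwrite("pics/w9.png",w["frame"][:,:,::-1]);pickle.dump(w,open("w9.pkl","wb"))
sc=cam("scene");cv2.imwrite("pics/s9.png",sc["frame"][:,:,::-1])
g=get_obs();print(g["time_s"],g["gripper_width"],g["wrist_force"],g["position"]-pp)
E
python3 lift.py
```

```text
16.5667 0.057569907528171406 [-0.63976767 -0.19643035 -4.77260904]
20.4833 0.05710819854548808 [-0.27975549 -0.68528266 -3.72633084] [-3.98157315e-04  9.89196751e-05 -1.00463341e-03]
```

View pics/w9.png

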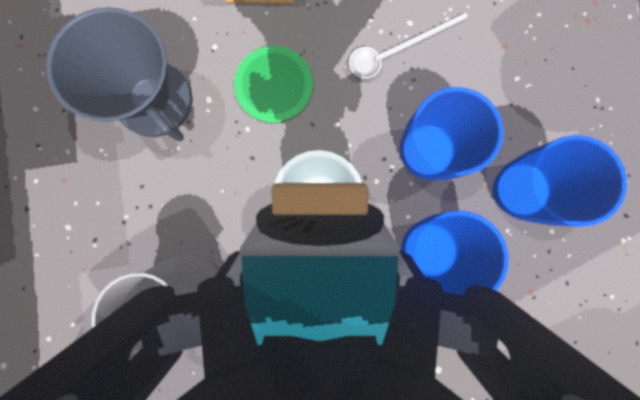

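View pics/s9.png

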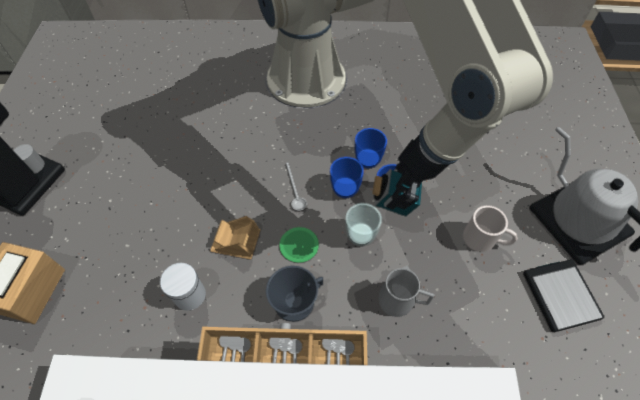

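```bash
python3 - <<'E'
import pickle
from h import *
w=pickle.load(open("w9.pkl","rb"))
ang=np.linspace(0,2*np.pi,73)
P=np.array([[CUP[0]+.042*np.cos(a),CUP[1]+.042*np.sin(a),.084] for a in ang]);U=proj(w,P)
print("pred rim: top",U[:,1].min(),"x",U[:,0].min(),U[:,0].max())
crop(w,"w9z",240,130,400,250,5)
# window rel: model canister cap edge
_,M=pour(70,.2)
E
```

```text
pred rim: top 149.59844896102777 x 273.49904347927566 365.6196585950693
```

View pics/w9z.png

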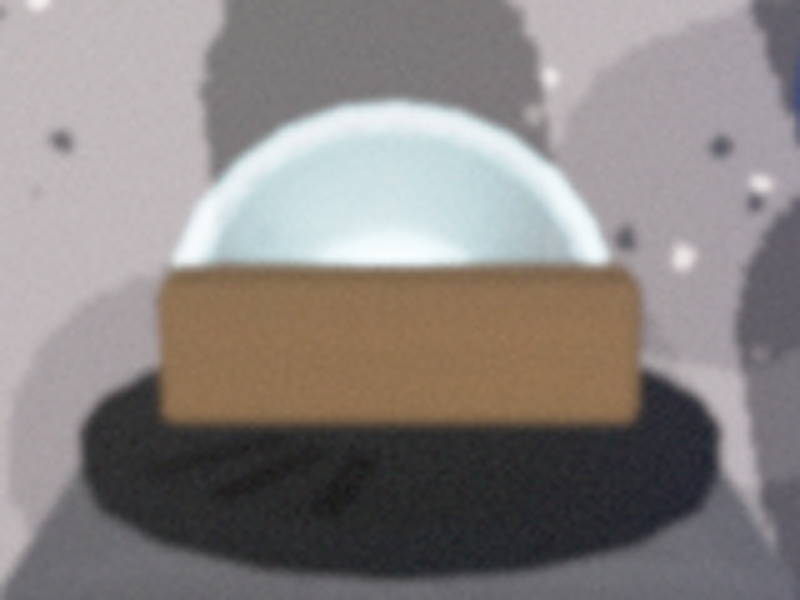

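The cup rim matches the prediction: top 150 against 149.6, column 319.6 for both. Now I'll descend and pour.

```bash
cat > pour1.py <<'E'
from h import *
def go(*a,v=.08,**k):
    p,M=pour(*a,**k);bot.servo_line(list(p),list(q(M)),velocity=v)
go(75,.13,v=.1)
print(get_obs()["wrist_force"])
p,M=pour(84,.110);bot.servo_line(list(p),list(q(M)),velocity=.03)
p,M=pour(90,.108);bot.servo_line(list(p),list(q(M)),velocity=.02)
bot.dwell(.6)
t=cam("top");cv2.imwrite("pics/t10.png",t["frame"][:,:,::-1])
for i in range(3):
    go(91,.108,side=.007,v=.15);go(91,.108,side=-.007,v=.15)
go(91,.108,v=.15)
bot.dwell(.3)
s=cam("scene");cv2.imwrite("pics/s11.png",s["frame"][:,:,::-1])
crop(s,"s11z",330,170,440,260,6)
g=get_obs();print(g["time_s"],g["gripper_width"],g["wrist_force"])
E
python3 pour1.py
```

```text
[ 0.71603642 -0.01292178 -2.30931557]
24.9833 0.05737460565542559 [-0.01913514 -0.54303451 -2.6979321 ]
```

View pics/s11z.png

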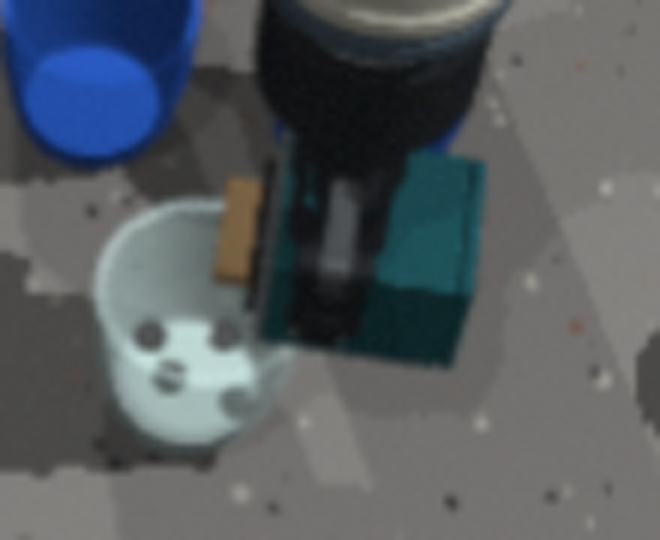

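View pics/t10.png

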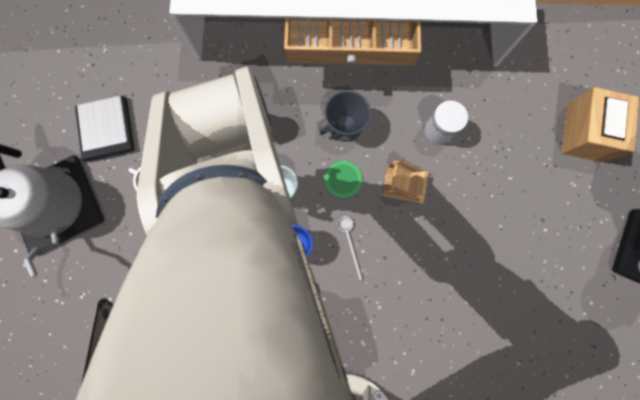

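Four dark bead shapes show in the cup at crop (150,335), (225,333), (170,377) and (240,400). I'll tip the canister back above the cup and recheck with a clear view.

```bash
cat > up.py <<'E'
from h import *
def go(*a,v=.08,**k):
    p,M=pour(*a,**k);bot.servo_line(list(p),list(q(M)),velocity=v)
go(78,.118,v=.06)
go(60,.20,v=.12)
go(42,.22,v=.08)
s=cam("scene");cv2.imwrite("pics/s12.png",s["frame"][:,:,::-1])
crop(s,"s12z",330,170,440,260,6)
w=cam("wrist");cv2.imwrite("pics/w12.png",w["frame"][:,:,::-1])
g=get_obs();print(g["time_s"],g["gripper_width"],g["wrist_force"])
E
python3 up.py
```

```text
26.6667 0.0572332177090612 [-1.15634306 -0.60269553 -3.12265397]
```

View pics/s12z.png

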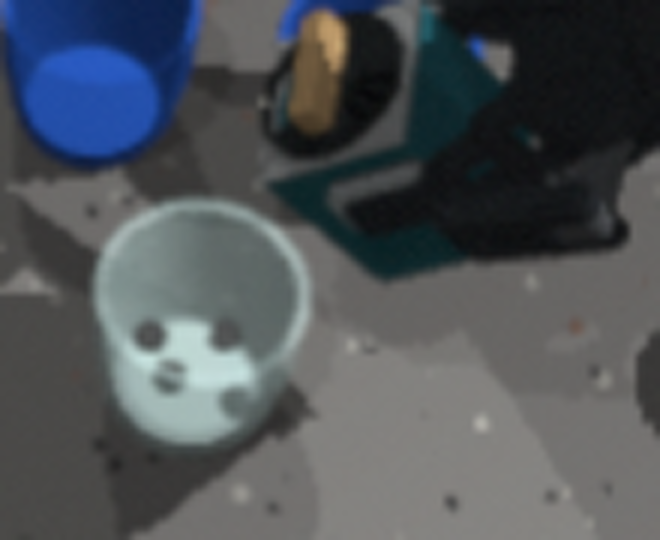

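View pics/w12.png

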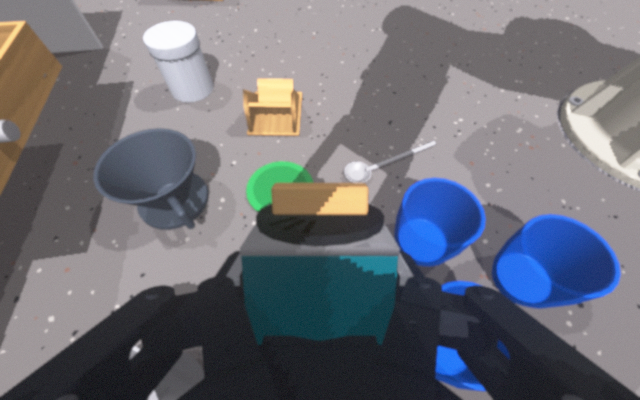

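All four beads are in the cup and the grip hasn't slipped: the rib sits at the same pixels as at the grasp. I'll retrace the path to the stand.

```bash
cat > back.py <<'E'
from h import *
s=np.load("seat.npy");p=s[:3]
M=toolR(-C0[:,0],C0[:,1]);o=list(q(M))
bot.servo_line(list(p+C0@[.008,0,.09]+np.array([0,0,.06])),o,velocity=.25)
bot.servo_line(list(p+C0@[.006,0,.09]),o,velocity=.15)
bot.dwell(.2)
w=cam("wrist");cv2.imwrite("pics/w13.png",w["frame"][:,:,::-1])
f0=get_obs()["wrist_force"]
for h,x in ((.05,.004),(.03,.003),(.018,.002),(.01,.0015),(.005,.001),(.001,.0005)):
    bot.servo_line(list(p+C0@[x,0,h]),o,velocity=.05)
    g=get_obs();f=g["wrist_force"]-f0;print(h,C0.T@f,g["gripper_width"],C0.T@(g["position"]-p))
    if np.linalg.norm(f)>15: print("STOP");break
w=cam("wrist");cv2.imwrite("pics/w14.png",w["frame"][:,:,::-1])
sc=cam("scene");crop(sc,"s14z",185,190,275,270,8)
print(g["time_s"])
E
python3 back.py
```

```text
0.05 [ 0.52778723 -1.14284521  0.93186619] 0.057320065816679366 [ 4.04214505e-03 -9.24938888e-05  5.01595760e-02]
0.03 [ 0.76835863 -0.77430357 -0.06817137] 0.05736064457769227 [2.94374702e-03 5.74804798e-05 2.97113194e-02]
0.018 [-0.57413418 -0.68778844 -0.24604477] 0.0575339475716412 [1.91266862e-03 8.99396242e-05 1.76918012e-02]
0.01 [ 1.89923642  0.018768   -0.37043923] 0.0576378682875572 [0.00141369 0.00010491 0.00965913]
0.005 [ 0.10471136 -0.48257987 -0.02132839] 0.05727358596955931 [9.35531369e-04 9.52526644e-05 4.72308930e-03]
0.001 [ 1.25036374 -0.13927039  0.41185427] 0.057456847463660025 [4.49436223e-04 5.83610915e-05 8.06076051e-04]
32.05
```

View pics/w14.png

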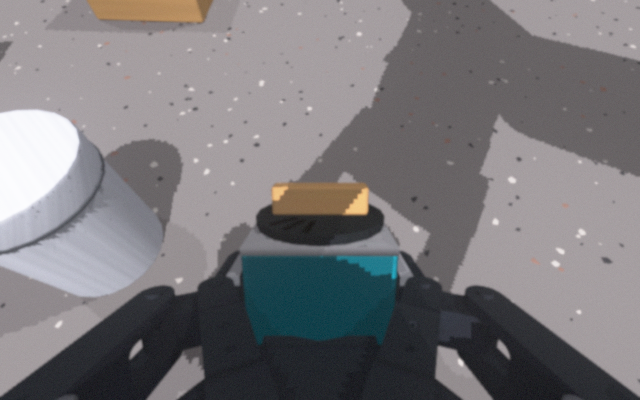

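View pics/s14z.png

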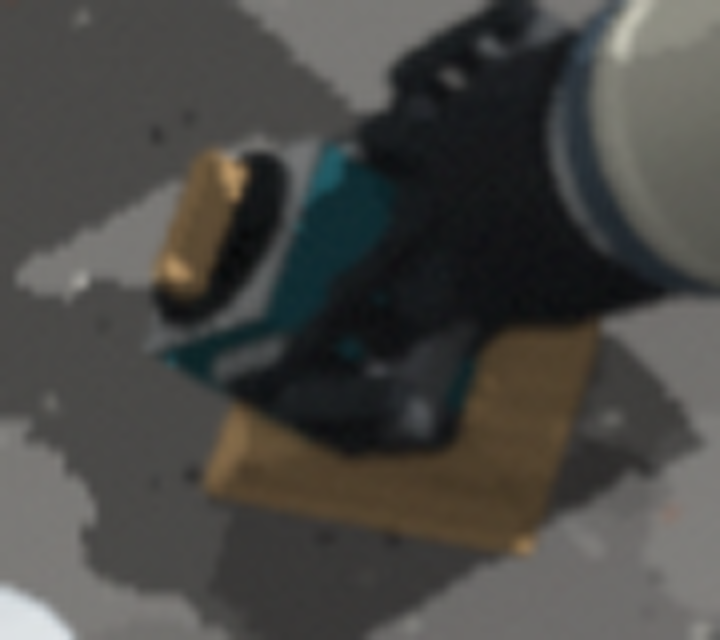

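It's back at its seat with no contact force spike. I'll release, withdraw and compare with the start.

```bash
cat > relse.py <<'E'
from h import *
s=np.load("seat.npy");p=s[:3]
bot.servo_line(list(p+C0@[0.0003,0,.0002]),None,velocity=.02)
hand.move_gripper(.085,60)
g=get_obs();print(g["gripper_width"],g["wrist_force"])
bot.servo_line(list(p+C0@[.13,0,0]),None,velocity=.12)
w=cam("wrist");cv2.imwrite("pics/w15.png",w["frame"][:,:,::-1])
bot.goto_joints([-.9,.2,1.6,0,1.3,-2.4])
sc=cam("scene");t=cam("top")
cv2.imwrite("pics/s16.png",sc["frame"][:,:,::-1]);cv2.imwrite("pics/t16.png",t["frame"][:,:,::-1])
a=cv2.resize(sc["frame"][195:265,190:270,::-1],None,fx=5,fy=5,interpolation=cv2.INTER_CUBIC)
b=cv2.resize(t["frame"][145:215,370:450,::-1],None,fx=5,fy=5,interpolation=cv2.INTER_CUBIC)
a2=cv2.resize(sc["frame"][190:240,325:405,::-1],None,fx=5,fy=5,interpolation=cv2.INTER_CUBIC)
b2=cv2.resize(t["frame"][155:205,240:320,::-1],None,fx=5,fy=5,interpolation=cv2.INTER_CUBIC)
cv2.imwrite("pics/fin.png",np.vstack([np.hstack([a,b]),np.hstack([a2,b2])]))
print(get_obs()["time_s"],get_obs()["position"])
# compare to initial teal masks
for n,im,i0,box in (("scene",sc["frame"],"pics/scene0.png",(190,270,195,265)),("top",t["frame"],"pics/top0.png",(370,450,145,215))):
    c=[]
    for f in (im,cv2.imread(i0)[:,:,::-1]):
        m=cv2.inRange(cv2.cvtColor(np.ascontiguousarray(f),cv2.COLOR_RGB2HSV),(85,80,30),(105,255,255))[box[2]:box[3],box[0]:box[1]]
        mo=cv2.moments(m,True);c.append((mo["m10"]/mo["m00"],mo["m01"]/mo["m00"],mo["m00"]))
    print(n,np.round(c,2))
E
python3 relse.py
```

```text
0.08516813971637527 [-0.24395162 -0.3027124   0.58515593]
35.9583 [ 0.37144156 -0.46386704  0.35521582]
scene [[ 39.86  33.88 825.  ]
 [ 39.75  33.98 826.  ]]
top [[ 39.56  32.81 656.  ]
 [ 39.51  32.64 652.  ]]
```

View pics/fin.png

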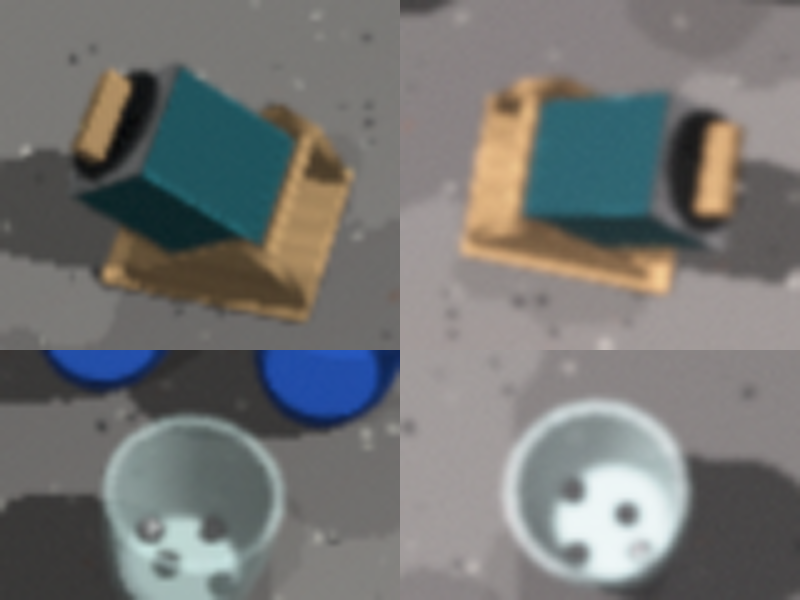

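View pics/s16.png

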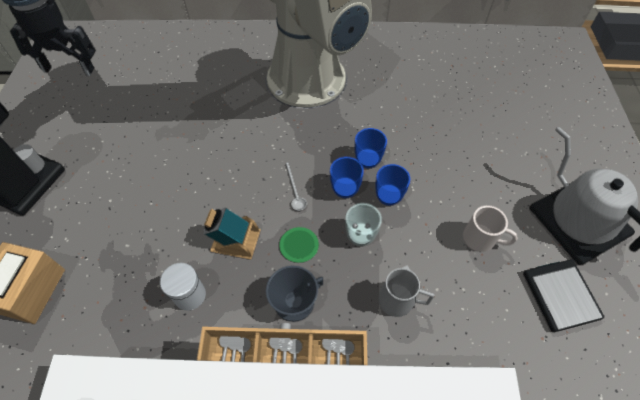

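The canister is back within 0.2 px of its starting picture in both views. Four beads are visible in the cup from both cameras, the cup hasn't moved, and nothing else on the counter is disturbed. I'm handing in.

```bash
python3 -c "
from h import *
print(hand_in())"
```

```text
the job is handed in; nothing more can be done
None
```

The task is done and handed in at about 36 s of the 72 s allowed. `hand_in()` gives no verdict, so what follows rests on my own last checks.

**What I did:** I turned the dial to its stop in one wrist turn of about 2.14 rad. I then lifted the canister from its upper face, tipped it to 90° over the clear cup and shook it sideways. Finally I put it back in the stand along the same path.

**Last checks:**
- **Dial:** the torque jumped at the stop, and a close view showed the large opening over the window.
- **Beads:** four are visible in the cup from both the scene and top cameras.
- **Cup:** it stands upright and looks unmoved in both views.
- **Canister:** the teal area is within 0.2 px of its starting picture in both views, with the rib square to the sides.
- **Robot and counter:** the gripper is open and clear of everything, and nothing else looks moved.

**Where measurements disagreed:**
- The first short-baseline wrist triangulation put the lid about 6 mm too low along its axis. I settled it with a third wrist view, the scene and top views, and the stated 32 mm height.
- The cup rim triangulated at 78 mm against the stated 84 mm. I used 84 mm, and a later wrist view matched that within 1 px.

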